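# Eject a strip of seedling plugs and hold the lever down

## Robot

A 6-joint arm with a two-finger parallel gripper is mounted at the origin on the work surface. World frame = base frame: x ahead of the robot, y to its left, z up, the work surface at z = 0. Lengths are in m, angles in degrees, forces in N, time in s.
With the tool pointing down it reaches from about 0.3 to 0.875 m from the base axis. Payload 6.4 kg.
Tool frame: the origin (TCP) lies between the finger pads; the fingertips stand 19 mm ahead of it and the grasp point (between the pads) is the TCP; z points along the fingers, y is the line along which they close (so a half turn about z gives the same grasp; the last joint's range is limited). The gripper opens to 88 mm and grips with 3 to 60 N. Pads are 18 mm wide; open, the fingers measure 123 mm over their backs; the gripper's body (75 mm by 187 mm) begins 45 mm behind the grasp point.
Start: joints at [-88.539, 10.359, 92.074, -0, 77.567, -11.82], TCP at [0.132, -0.56, 0.258] pointing down, gripper open.
Joint ranges: [-171.53, 171.53], [-51.25, 118.39], [17.06, 147.69], [-65.23, 245.23], [0, 150.52], [-178.68, 178.68]. Speed limits (degrees/s): [147.25, 147.25, 172.46, 180, 180, 180].

## Interface

Orientations are given as [roll, pitch, yaw] about the fixed x, y, z axes, in that order (R = Rz(yaw) Ry(pitch) Rx(roll)).
In Python, from workcell import r gives the robot as it stands.
- The arm moves only by the shell command python3 -m jog 'ROWS' [FORCE]. ROWS is JSON, a list of rows, each an object of numbers: "x", "y", "z": the shift along the tool's x, y, z in mm; "rx", "ry", "rz": the turn, a rotation vector about the tool's x, y, z in rad; "claw": the closure, from -1 (fully open) to 1 (shut). In form: [{"x": .., "y": .., "z": .., "rx": .., "ry": .., "rz": .., "claw": ..}, ...]. A call has 1 to 12 rows; each row shifts and turns the commanded pose from where the row before left it, along the tool's axes as they then stand; what a row does not reach is not made up. A row lasts 1/12 s, in which the tool goes at most 41.7 mm and 7.16 degrees, less where a joint would pass 70% of its speed; a pose out of reach is approached as far as the arm can. A call with a gripper value outside its range is refused whole. The fingers move at their own pace and stop on an object; FORCE is the grip in N (left out, the last holds). Time passes only in rows, so rows that do not move let the fingers close. It gives the time, the measured TCP pose, the force, the opening and the grip force at its end, in the units of the state.
- r.get_state(): the state, without advancing time (a new reading comes with each control period).
- r.grab_frame(name): name is "side" or "top"; returns the picture (480x640x3 uint8, blue, green, red); there is no depth.
- r.calibration(name): a dict with "intrinsics" (3x3 intrinsics, pixels), "R" (3x3) and "t" (3): a world point X has camera coordinates R X + t. Camera axes: x right, y down, z forward; pixel columns grow to the right and rows downward; lengths in m; the calibration is good to about 2 mm. A picture is of the moment at which its call begins. calibration takes no time and is no camera call.
- r.close_job(): hands the job in; it is judged then, once.
The state is a dict: "t": time; "joint_pos": joint angles; "joint_velocities": joint speeds; "joint_efforts": joint torques, N m; "eef_pos": TCP position; "orientation": TCP orientation; "ft_force": force on the tool from outside, world axes, zero at the start; "ft_torque": the same for the moment, N m; "width": opening from 0.0 (shut) to 1.0 (fully open); "grasp_force": force on a finger pad.
Only numpy, scipy, OpenCV 4.12 (cv2) and the standard library are available. Lean on these libraries where they do the work, as an engineer would, in place of code of your own. Each camera call takes 0.05 s, during which the arm holds its last target. There are 200 camera calls.

## Task

Find the black four-cell strip that still has its four seedling plugs in it, carry it upright to the green hand ejector, set it down (no dropping) so it sits flat in the nest on top, and let go of it. Then push the ejector's orange cross-handle all the way down to its stop so that the pins lift all four plugs part-way out of their cells ready for picking, and keep it held down there: the lever springs back, so finish while still holding the handle fully down. Leave the empty strip, the potted plant, the squeeze bottle and the pot of labels where they are.

Things in the scene. Friction and masses are not known exactly. Their poses are not given: they have to be found in the camera images.
- strip: the loaded strip: black plastic row of four open cells, 182 long x 48 wide x 46 tall, walls 4, floor 4 thick with a 22 mm square drain hole under each cell; holds four brown plugs with small green sprouts (sprouts rise about 25 above the rim and are too soft to matter). Weighs about 0.2 kg loaded. Origin at the centre of its underside, x along its length, y across its width, z up. The same either way round. Grip it across its 48 mm width at mid length.
- empty_strip: the same strip without plugs, a bystander. The two strips lie side by side on the robot's right, about 170 mm apart, lengths roughly along the world x; which one is nearer the ejector varies.
- plug0: brown rigid foam plug, 42 tall, 31 across at the foot and 36 at the top, in the strip's first cell (66 mm from the middle towards -x of the strip); origin at the centre of its underside, z up; it stands on the 4 mm cell floor, top flush with the strip's rim
- plug1: same plug in the second cell (22 mm from the middle towards -x of the strip)
- plug2: same plug in the third cell (22 mm from the middle towards +x of the strip)
- plug3: same plug in the fourth cell (66 mm towards +x of the strip)
- ejector: the hand ejector, bolted to the bench: green base 220 x 190, a level aluminium deck on four legs with its top 75 above the bench, and a lever that comes out of one long side. Origin on the bench under the middle of the deck; x along the deck's length (strip's length goes this way), -y the side of the lever and handle, z up. Yaw varies by about 0.3 rad.
- nest (a point): centre of the deck's top face, where the middle of the strip's underside belongs; axes as the ejector. Steel end plates and corner cheeks, 23 tall and flared outwards on top, guide the strip with 2 mm play on each side; a strip up to about 5 mm off centre slides in. The cheeks stand only near the four corners (from 67 mm off the middle outwards), so both long sides are free at mid length for the fingers. Four pins wait 2 mm below the deck under the drain holes.
- cross_handle (a point): the orange cylinder at the end of the lever, diameter 28, 130 long with black end caps, lying along the ejector's x; origin at its centre. Untouched it is 234 mm from the nest's middle towards -y of the ejector and 107 above the bench; fully down it is 245 mm off and 36 above the bench. The dark lever arm (14 wide) joins it at mid length from the ejector's side. It can be pushed from above with closed fingers.
- lever (a joint): angle of the lever in rad: 0 up at rest, 0.40 fully down on its stop; the pivot is 65 mm from the nest's middle towards -y of the ejector, 45 above the bench, 180 mm from the handle. A spring returns it: about 4 N at the handle to start it, about 11 N to hold it down. The pins rise 65 mm per rad: 26 mm at the stop, which lifts the plugs by 20 mm.
- potted_plant: bystander: terracotta pot on a saucer, 95 tall, 106 across the saucer, with a leafy plant to 210; origin at the centre of its underside; beyond the work, away from the robot
- squeeze_bottle: bystander: white bottle 56 across with a red nozzle, 165 tall; origin at the centre of its underside; beyond the strips, away from the robot
- label_pot: bystander: small black pot, 72 across, 68 tall, with wooden plant labels to 120; origin at the centre of its underside; between the strips and the robot
Things that resemble listed ones, but are neither listed nor needed, are in the scene too. Leave any purple look-alike of the strip alone.

How it is judged:
By the outcome, as a careful person would: the job done as asked, in the order asked, and still so for the second after the job is handed in, while the arm keeps its last pose, push and grip.
It also fails if it takes over 64 s, if anything falls off the work surface, if the arm or the gripper's body presses on something with over 40 N, if the wrist force passes 120 N, or if a joint passes its speed limit or range.

## Working session

There is one attempt and no reset: what is moved stays moved. The work goes in short steps, Python scripts to look and compute and a shell command to move; the robot and the scene stay as the last step left them, time stands still between calls to the robot, and variables do not carry over. Pictures are saved under pics/ and viewed, at most 10 in all, crops included, and the job is handed in when it is done.

```bash
mkdir -p pics; python3 - <<'E'
from workcell import r
import cv2
for n in("top","side"):
    cv2.imwrite(f"pics/{n}0.png",r.grab_frame(n)); c=r.calibration(n); print(n,c)
print(r.get_state())
E
```

```text
top {'intrinsics': array([[621.08648251,   0.        , 312.52427911],
       [  0.        , 621.08648251, 229.2879507 ],
       [  0.        ,   0.        ,   1.        ]]), 'R': array([[-0.0216385 , -0.99971899,  0.0096803 ],
       [-0.99121269,  0.02018854, -0.13072806],
       [ 0.1304959 , -0.01242399, -0.991371  ]]), 't': array([-0.0588313 ,  0.52620815,  1.48320269])}
side {'intrinsics': array([[554.63230553,   0.        , 323.76543696],
       [  0.        , 554.63230553, 241.82348102],
       [  0.        ,   0.        ,   1.        ]]), 'R': array([[ 0.98888291, -0.14769049, -0.0172656 ],
       [-0.12310341, -0.74801606, -0.65216373],
       [ 0.08340343,  0.64703903, -0.7578815 ]]), 't': array([-0.54253039,  0.07393758,  1.30111821])}
{'t': 0.1, 'joint_pos': array([-8.85381588e+01,  1.03955078e+01,  9.21233114e+01, -1.38068563e-03,
        7.75652636e+01, -1.18198627e+01]), 'joint_velocities': array([-0.03456904, -0.0811548 , -0.00238047, -0.05729714,  0.03942017,
        0.10239791]), 'joint_efforts': array([-1.80696077e-06, -4.34822989e+01, -3.42694759e+01,  7.03245797e-02,
        3.39439558e-02, -4.07271853e-05]), 'eef_pos': array([ 0.13210163, -0.5591871 ,  0.25694315]), 'orientation': array([-1.79917424e+02, -1.59038683e-02,  1.32819908e+01]), 'ft_force': array([-1.03026398, -0.02715672,  0.21394728]), 'ft_torque': array([-0.02744262, -0.01592777, -0.02951631]), 'grasp_force': 0.0, 'width': 1.000258565706631}
```

View pics/top0.png

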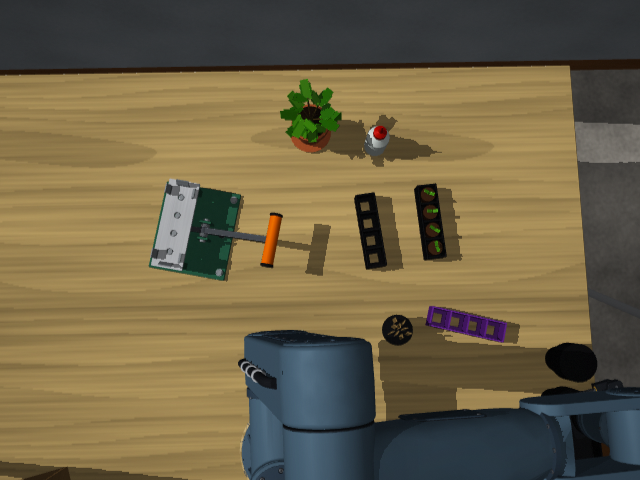

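View pics/side0.png

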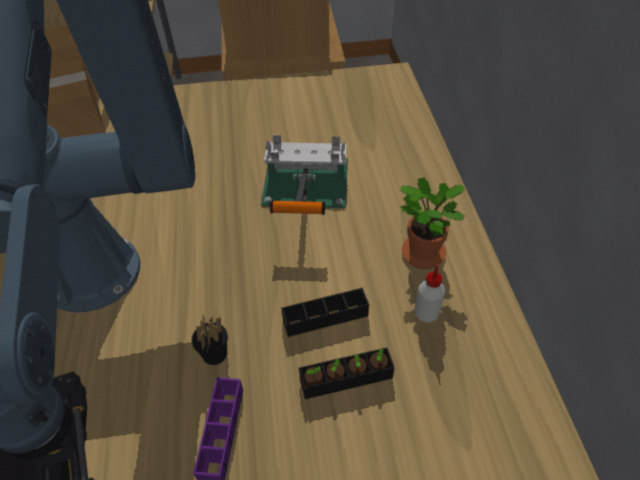

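Top view: the loaded strip is at about (430,222), with brown plugs and green sprouts. It could be confused with the empty black strip at (370,231), the purple look-alike at (467,323) and the black label pot at (397,329). The ejector deck is at about (176,225) and its orange handle at (271,240). The side view agrees: loaded strip (346,372), empty strip (325,312). I choose (430,222) and will check it in a close crop.

```bash
cat > h.py <<'E'
import numpy as np,cv2
from workcell import r
def ray(n,uv,z):
    c=r.calibration(n);K,R,t=c["intrinsics"],c["R"],c["t"]
    d=R.T@np.linalg.inv(K)@np.array([uv[0],uv[1],1.]);C=-R.T@t
    return C+d*(z-C[2])/d[2]
def proj(n,P):
    c=r.calibration(n);p=c["intrinsics"]@(c["R"]@np.asarray(P,float)+c["t"]);return p[:2]/p[2]
def crop(im,x,y,w,h,s): return cv2.resize(im[y:y+h,x:x+w],None,fx=s,fy=s,interpolation=cv2.INTER_CUBIC)
E
python3 - <<'E'
from h import *
im=cv2.imread("pics/top0.png")
a=crop(im,405,175,55,95,5);b=crop(im,140,170,100,120,4)
o=np.zeros((480,275+400,3),np.uint8);o[:475,:275]=a;o[:480,275:]=b
cv2.imwrite("pics/crop1.png",o)
E
```

```text
(no output)
```

View pics/crop1.png

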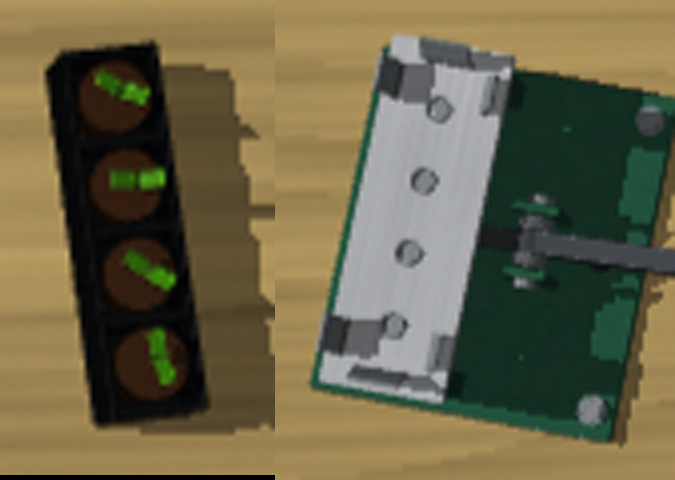

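The crop shows four brown plugs with sprouts in the strip, so the choice holds. It also shows four pins in the deck at crop (440,110), (424,181), (409,253) and (395,325).

```bash
cat > m.py <<'E'
from h import *
pl=np.array([(115,98),(128,184),(139,274),(151,362)])/5+[405-.4,175-.4]
pn=(np.array([(440,110),(424,181),(409,253),(395,325)])-[275,0])/4+[140-.4,170-.4]
im=cv2.imread("pics/top0.png")
def fit(n,uv,z):
    P=np.array([ray(n,p,z) for p in uv]);d=P[0]-P[-1]
    print(P.mean(0).round(4),"yaw",np.degrees(np.arctan2(d[1],d[0])).round(2),"sp",np.linalg.norm(np.diff(P,axis=0),axis=1).round(4),"reach",np.hypot(*P.mean(0)[:2]).round(3));return P.mean(0)
s=fit("top",pl,.046);n=fit("top",pn,.074)
hsv=cv2.cvtColor(im,cv2.COLOR_BGR2HSV);m=cv2.inRange(hsv,(5,180,120),(18,255,255));m[:,:255]=0;m[:,290:]=0;m[:205]=0;m[275:]=0
ys,xs=np.nonzero(m);h=ray("top",(xs.mean(),ys.mean()),.109);(c,wh,a)=cv2.minAreaRect(np.c_[xs,ys].astype(np.float32));print("handle",h.round(4),wh,a,len(xs))
d=n-h;print("handle dist",np.hypot(*d[:2]),"implied ejector yaw",np.degrees(np.arctan2(d[1],d[0]))-90)
for z,p in((.046,s),(.074,n),(.107,h)):print("side px",proj("side",p).round(1))
E
python3 m.py
```

```text
[ 0.5393 -0.3592  0.046 ] yaw 5.05 sp [0.043  0.0445 0.0432] reach 0.648
[0.5395 0.2571 0.074 ] yaw -11.33 sp [0.0438 0.0439 0.0435] reach 0.598
handle [0.4948 0.0299 0.109 ] (9.609689712524414, 48.63679504394531) 11.309932708740234 461
handle dist 0.23151426108090584 implied ejector yaw -11.129580140432282
side px [345.9 368.4]
side px [305.4 153.1]
side px [297.9 207. ]
```

Pin and cell spacings come out at 44 mm and the handle distance at 232 mm (234 stated). The projected points also match the side view. Rotating and approaching above the strip.

```bash
cat > go.py <<'E'
import sys,numpy as np
from workcell import r
from scipy.spatial.transform import Rotation as Ro
x,y,z,yaw=map(float,sys.argv[1:5]);s=r.get_state()
R=Ro.from_euler("xyz",s["orientation"],degrees=True);T=Ro.from_euler("xyz",[180,0,yaw],degrees=True)
d=np.array([x,y,z])-s["eef_pos"]
print("t",s["t"],"pos",s["eef_pos"].round(4),"ori",s["orientation"].round(2),"F",s["ft_force"].round(1),"w",round(s["width"],3),"g",round(s["grasp_force"],1))
print("turn first",(R.inv()*T).as_rotvec().round(4),"shift now mm",(R.inv().apply(d)*1e3).round(1),"shift after turn",(T.inv().apply(d)*1e3).round(1))
E
python3 -m jog '[{"rz":0.072,"claw":-1},{"rz":0.072},{"x":35.3,"y":-13.6},{"x":35.3,"y":-13.6},{"x":35.3,"y":-13.6},{"x":35.3,"y":-13.6},{"x":35.3,"y":-13.6},{"x":35.3,"y":-13.6},{"x":35.3,"y":-13.6},{"x":35.3,"y":-13.6},{"x":35.3,"y":-13.6},{"x":35.3,"y":-13.6}]' 20
python3 -m jog '[{"x":35.3,"y":-13.6},{"x":35.3,"y":-13.6},{},{}]'; python3 go.py 0.5393 -0.3592 0.031 5.05
```

```text
t 0.1 pos [ 0.1321 -0.5592  0.2569] ori [-1.7992e+02 -2.0000e-02  1.3280e+01] F [-1.  -0.   0.2] w 1.0 g 0.0
turn first [-0.0015 -0.0002  0.1437] shift now mm [ 442.2 -100.8  226.2] shift after turn [ 423.2 -163.4  225.9]invalid input at $[0]: expected keys x, y, z, rx, ry, rz, claw
invalid input at $[0]: expected keys x, y, z, rx, ry, rz, claw
```

```bash
python3 -m jog '[{"x":0,"y":0,"z":0,"rx":0,"ry":0,"rz":0.072,"claw":-1},{"x":0,"y":0,"z":0,"rx":0,"ry":0,"rz":0.072,"claw":-1},{"x":35.3,"y":-13.6,"z":0,"rx":0,"ry":0,"rz":0,"claw":-1},{"x":35.3,"y":-13.6,"z":0,"rx":0,"ry":0,"rz":0,"claw":-1},{"x":35.3,"y":-13.6,"z":0,"rx":0,"ry":0,"rz":0,"claw":-1},{"x":35.3,"y":-13.6,"z":0,"rx":0,"ry":0,"rz":0,"claw":-1},{"x":35.3,"y":-13.6,"z":0,"rx":0,"ry":0,"rz":0,"claw":-1},{"x":35.3,"y":-13.6,"z":0,"rx":0,"ry":0,"rz":0,"claw":-1},{"x":35.3,"y":-13.6,"z":0,"rx":0,"ry":0,"rz":0,"claw":-1},{"x":35.3,"y":-13.6,"z":0,"rx":0,"ry":0,"rz":0,"claw":-1}]' 20
python3 -m jog '[{"x":35.3,"y":-13.6,"z":0,"rx":0,"ry":0,"rz":0,"claw":-1},{"x":35.3,"y":-13.6,"z":0,"rx":0,"ry":0,"rz":0,"claw":-1},{"x":35.3,"y":-13.6,"z":0,"rx":0,"ry":0,"rz":0,"claw":-1},{"x":35.3,"y":-13.6,"z":0,"rx":0,"ry":0,"rz":0,"claw":-1},{"x":0,"y":0,"z":0,"rx":0,"ry":0,"rz":0,"claw":-1},{"x":0,"y":0,"z":0,"rx":0,"ry":0,"rz":0,"claw":-1}]'; python3 go.py 0.5393 -0.3592 0.031 5.05
```

```text
t: 0.93
eef_pos: [0.4053, -0.4252, 0.2574]
orientation: [-180.0, 0.0, 5.0]
ft_force: [0.1, -1.1, -0.2]
width: 1.0
grasp_force: 0.0
t: 1.43
eef_pos: [0.541, -0.3582, 0.2568]
orientation: [-179.9, 0.1, 5.2]
ft_force: [-1.2, 0.2, -0.5]
width: 1.002
grasp_force: 0.0
t 1.4333 pos [ 0.541  -0.3582  0.2568] ori [-1.7994e+02  6.0000e-02  5.2400e+00] F [-1.2  0.2 -0.5] w 1.002 g 0.0
turn first [-0.001   0.001   0.0033] shift now mm [ -1.5   1.  225.8] shift after turn [ -1.8   0.8 225.8]
```

```bash
python3 -m jog '[{"x":-1.6,"y":0.8,"z":30,"rx":0,"ry":0,"rz":0.003,"claw":-1},{"x":0,"y":0,"z":35,"rx":0,"ry":0,"rz":0,"claw":-1},{"x":0,"y":0,"z":35,"rx":0,"ry":0,"rz":0,"claw":-1},{"x":0,"y":0,"z":35,"rx":0,"ry":0,"rz":0,"claw":-1},{"x":0,"y":0,"z":35,"rx":0,"ry":0,"rz":0,"claw":-1},{"x":0,"y":0,"z":20,"rx":0,"ry":0,"rz":0,"claw":-1},{"x":0,"y":0,"z":15,"rx":0,"ry":0,"rz":0,"claw":-1},{"x":0,"y":0,"z":10,"rx":0,"ry":0,"rz":0,"claw":-1},{"x":0,"y":0,"z":6,"rx":0,"ry":0,"rz":0,"claw":-1},{"x":0,"y":0,"z":3,"rx":0,"ry":0,"rz":0,"claw":-1},{"x":0,"y":0,"z":0,"rx":0,"ry":0,"rz":0,"claw":-1},{"x":0,"y":0,"z":0,"rx":0,"ry":0,"rz":0,"claw":-1}]' 15
python3 -m jog '[{"x":0,"y":0,"z":0,"rx":0,"ry":0,"rz":0,"claw":0.2},{"x":0,"y":0,"z":0,"rx":0,"ry":0,"rz":0,"claw":0.3},{"x":0,"y":0,"z":0,"rx":0,"ry":0,"rz":0,"claw":0.3},{"x":0,"y":0,"z":0,"rx":0,"ry":0,"rz":0,"claw":0.3},{"x":0,"y":0,"z":0,"rx":0,"ry":0,"rz":0,"claw":0.3},{"x":0,"y":0,"z":0,"rx":0,"ry":0,"rz":0,"claw":0.3}]' 15;python3 go.py 0.5393 -0.3592 0.031 5.05
```

```text
t: 2.43
eef_pos: [0.5389, -0.3616, 0.0351]
orientation: [179.9, -0.1, 4.9]
ft_force: [-0.5, -1.0, 0.2]
width: 0.999
grasp_force: 0.0
t: 2.93
eef_pos: [0.5383, -0.3608, 0.0338]
orientation: [180.0, -0.0, 4.9]
ft_force: [0.6, 0.2, 0.2]
width: 0.573
grasp_force: 0.8
t 2.9333 pos [ 0.5383 -0.3608  0.0338] ori [179.99  -0.     4.86] F [0.6 0.2 0.2] w 0.573 g 0.8
turn first [ 0.0001 -0.0001 -0.0033] shift now mm [ 1.1 -1.6  2.8] shift after turn [ 1.1 -1.5  2.8]
```

```bash
python3 -m jog '[{"x":0,"y":0,"z":0,"rx":0,"ry":0,"rz":0,"claw":1},{"x":0,"y":0,"z":0,"rx":0,"ry":0,"rz":0,"claw":1},{"x":0,"y":0,"z":0,"rx":0,"ry":0,"rz":0,"claw":1},{"x":0,"y":0,"z":0,"rx":0,"ry":0,"rz":0,"claw":1},{"x":0,"y":0,"z":0,"rx":0,"ry":0,"rz":0,"claw":1},{"x":0,"y":0,"z":0,"rx":0,"ry":0,"rz":0,"claw":1}]' 20
python3 -m jog '[{"x":0,"y":0,"z":-5,"rx":0,"ry":0,"rz":0,"claw":1},{"x":0,"y":0,"z":-10,"rx":0,"ry":0,"rz":0,"claw":1},{"x":0,"y":0,"z":-15,"rx":0,"ry":0,"rz":0,"claw":1},{"x":0,"y":0,"z":-20,"rx":0,"ry":0,"rz":0,"claw":1},{"x":0,"y":0,"z":-25,"rx":0,"ry":0,"rz":0,"claw":1},{"x":0,"y":0,"z":-25,"rx":0,"ry":0,"rz":0,"claw":1},{"x":0,"y":0,"z":-25,"rx":0,"ry":0,"rz":0,"claw":1},{"x":0,"y":0,"z":-25,"rx":0,"ry":0,"rz":0,"claw":1},{"x":0,"y":0,"z":-25,"rx":0,"ry":0,"rz":0,"claw":1},{"x":0,"y":0,"z":-15,"rx":0,"ry":0,"rz":0,"claw":1},{"x":0,"y":0,"z":0,"rx":0,"ry":0,"rz":0,"claw":1},{"x":0,"y":0,"z":0,"rx":0,"ry":0,"rz":0,"claw":1}]';python3 go.py 0.5395 0.2571 0.2 -11.2
```

```text
t: 3.43
eef_pos: [0.5383, -0.3607, 0.0338]
orientation: [-180.0, 0.0, 4.9]
ft_force: [-0.6, 1.9, 3.5]
width: 0.543
grasp_force: 20.0
t: 4.43
eef_pos: [0.5387, -0.3614, 0.2257]
orientation: [179.8, -0.1, 4.9]
ft_force: [-0.2, -0.4, -2.9]
width: 0.544
grasp_force: 20.0
t 4.4333 pos [ 0.5387 -0.3614  0.2257] ori [ 1.7984e+02 -1.3000e-01  4.8600e+00] F [-0.2 -0.4 -2.9] w 0.544 g 20.0
turn first [ 0.0024 -0.0026  0.2803] shift now mm [  53.1 -616.2   24.1] shift after turn [-119.3 -606.8   25.7]
```

```bash
python3 -m jog '[{"x":1,"y":-10,"z":0,"rx":0,"ry":0,"rz":0,"claw":1},{"x":2,"y":-20,"z":0,"rx":0,"ry":0,"rz":0,"claw":1},{"x":2.6,"y":-30,"z":0,"rx":0,"ry":0,"rz":0,"claw":1},{"x":2.6,"y":-30,"z":0,"rx":0,"ry":0,"rz":0,"claw":1},{"x":2.6,"y":-30,"z":0,"rx":0,"ry":0,"rz":0,"claw":1},{"x":2.6,"y":-30,"z":0,"rx":0,"ry":0,"rz":0,"claw":1},{"x":2.6,"y":-30,"z":0,"rx":0,"ry":0,"rz":0,"claw":1},{"x":2.6,"y":-30,"z":0,"rx":0,"ry":0,"rz":0,"claw":1},{"x":2.6,"y":-30,"z":0,"rx":0,"ry":0,"rz":0,"claw":1},{"x":2.6,"y":-30,"z":0,"rx":0,"ry":0,"rz":0,"claw":1},{"x":2.6,"y":-30,"z":0,"rx":0,"ry":0,"rz":0,"claw":1},{"x":2.6,"y":-30,"z":0,"rx":0,"ry":0,"rz":0,"claw":1}]'
python3 -m jog '[{"x":2.6,"y":-30,"z":0,"rx":0,"ry":0,"rz":0,"claw":1},{"x":2.6,"y":-30,"z":0,"rx":0,"ry":0,"rz":0,"claw":1},{"x":2.6,"y":-30,"z":0,"rx":0,"ry":0,"rz":0,"claw":1},{"x":2.6,"y":-30,"z":0,"rx":0,"ry":0,"rz":0,"claw":1},{"x":2.6,"y":-30,"z":0,"rx":0,"ry":0,"rz":0,"claw":1},{"x":2.6,"y":-30,"z":0,"rx":0,"ry":0,"rz":0,"claw":1},{"x":2.6,"y":-30,"z":0,"rx":0,"ry":0,"rz":0,"claw":1},{"x":2.6,"y":-30,"z":0,"rx":0,"ry":0,"rz":0,"claw":1},{"x":1.6,"y":-26,"z":0,"rx":0,"ry":0,"rz":0,"claw":1},{"x":1,"y":-15,"z":0,"rx":0,"ry":0,"rz":0,"claw":1},{"x":0.5,"y":-5,"z":0,"rx":0,"ry":0,"rz":0.03,"claw":1},{"x":0,"y":0,"z":0,"rx":0,"ry":0,"rz":0.06,"claw":1}]'
python3 -m jog '[{"x":0,"y":0,"z":0,"rx":0,"ry":0,"rz":0.07,"claw":1},{"x":0,"y":0,"z":0,"rx":0,"ry":0,"rz":0.07,"claw":1},{"x":0,"y":0,"z":0,"rx":0,"ry":0,"rz":0.05,"claw":1},{"x":0,"y":0,"z":0,"rx":0,"ry":0,"rz":0,"claw":1},{"x":0,"y":0,"z":0,"rx":0,"ry":0,"rz":0,"claw":1}]'
python3 go.py 0.5395 0.2571 0.135 -11.2
```

```text
t: 5.43
eef_pos: [0.5375, -0.0272, 0.2218]
orientation: [-179.9, 0.2, 4.9]
ft_force: [0.4, -0.5, -2.3]
width: 0.541
grasp_force: 20.0
t: 6.43
eef_pos: [0.5366, 0.2594, 0.2214]
orientation: [180.0, 0.2, -0.2]
ft_force: [0.3, -0.9, -1.2]
width: 0.542
grasp_force: 20.0
t: 6.85
eef_pos: [0.5375, 0.2575, 0.2221]
orientation: [179.9, 0.2, -11.1]
ft_force: [-0.1, 0.1, -2.4]
width: 0.54
grasp_force: 20.0
t 6.85 pos [0.5375 0.2575 0.2221] ori [ 1.7993e+02  1.6000e-01 -1.1070e+01] F [-0.1  0.1 -2.4] w 0.54 g 20.0
turn first [0.0012 0.0027 0.0022] shift now mm [ 2.3 -0.1 87.1] shift after turn [ 2.1  0.  87.1]
```

```bash
python3 -m jog '[{"x":1.2,"y":0,"z":15,"rx":0,"ry":0,"rz":0.002,"claw":1},{"x":0,"y":0,"z":20,"rx":0,"ry":0,"rz":0,"claw":1},{"x":0,"y":0,"z":20,"rx":0,"ry":0,"rz":0,"claw":1},{"x":0,"y":0,"z":15,"rx":0,"ry":0,"rz":0,"claw":1},{"x":0,"y":0,"z":8,"rx":0,"ry":0,"rz":0,"claw":1},{"x":0,"y":0,"z":4,"rx":0,"ry":0,"rz":0,"claw":1},{"x":0,"y":0,"z":0,"rx":0,"ry":0,"rz":0,"claw":1},{"x":0,"y":0,"z":0,"rx":0,"ry":0,"rz":0,"claw":1}]'
python3 go.py 0.5385 0.2571 0.109 -11.2
python3 - <<'E'
from h import *
a=r.grab_frame("side");b=r.grab_frame("top");cv2.imwrite("pics/s2.png",a);cv2.imwrite("pics/t2.png",b)
A=crop(a,245,90,120,130,4);B=crop(b,130,160,80,130,4);cv2.imwrite("pics/c2.png",np.hstack([A,B[:,:320]]))
E
```

```text
t: 7.52
eef_pos: [0.5403, 0.2573, 0.1423]
orientation: [-180.0, -0.0, -11.3]
ft_force: [-0.2, 0.3, -1.2]
width: 0.543
grasp_force: 20.0
t 7.5167 pos [0.5403 0.2573 0.1423] ori [-1.7998e+02 -4.0000e-02 -1.1270e+01] F [-0.2  0.3 -1.2] w 0.543 g 20.0
turn first [-0.0003 -0.0006 -0.0013] shift now mm [-1.7  0.6 33.3] shift after turn [-1.7  0.6 33.3]
```

View pics/c2.png

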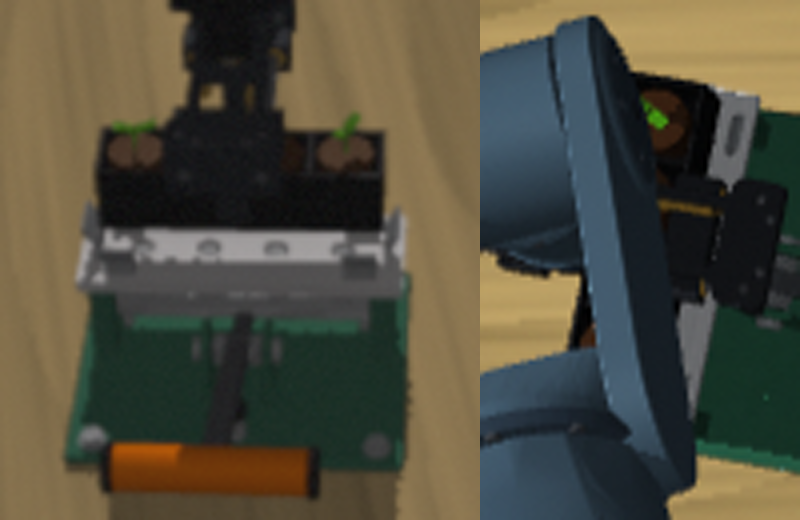

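Side crop: the strip spans columns 103–384, centred between the end plates at about 90 and 398 and over the pins (middle about 243). It is upright, so I lower it slowly.

```bash
python3 -m jog '[{"x":0,"y":0,"z":4,"rx":0,"ry":0,"rz":0,"claw":1},{"x":0,"y":0,"z":4,"rx":0,"ry":0,"rz":0,"claw":1},{"x":0,"y":0,"z":4,"rx":0,"ry":0,"rz":0,"claw":1},{"x":0,"y":0,"z":3,"rx":0,"ry":0,"rz":0,"claw":1},{"x":0,"y":0,"z":3,"rx":0,"ry":0,"rz":0,"claw":1},{"x":0,"y":0,"z":2,"rx":0,"ry":0,"rz":0,"claw":1},{"x":0,"y":0,"z":0,"rx":0,"ry":0,"rz":0,"claw":1}]'
python3 -m jog '[{"x":0,"y":0,"z":2,"rx":0,"ry":0,"rz":0,"claw":1},{"x":0,"y":0,"z":2,"rx":0,"ry":0,"rz":0,"claw":1},{"x":0,"y":0,"z":2,"rx":0,"ry":0,"rz":0,"claw":1},{"x":0,"y":0,"z":1,"rx":0,"ry":0,"rz":0,"claw":1},{"x":0,"y":0,"z":1,"rx":0,"ry":0,"rz":0,"claw":1},{"x":0,"y":0,"z":0,"rx":0,"ry":0,"rz":0,"claw":1}]'
```

```text
t: 8.2
eef_pos: [0.5396, 0.2571, 0.121]
orientation: [180.0, 0.1, -11.3]
ft_force: [0.2, -1.1, -3.1]
width: 0.546
grasp_force: 20.0
t: 8.7
eef_pos: [0.5398, 0.2571, 0.1134]
orientation: [180.0, 0.0, -11.3]
ft_force: [0.6, -0.1, -1.2]
width: 0.544
grasp_force: 20.0
```

```bash
python3 -m jog '[{"x":0,"y":0,"z":1,"rx":0,"ry":0,"rz":0,"claw":1},{"x":0,"y":0,"z":1,"rx":0,"ry":0,"rz":0,"claw":1},{"x":0,"y":0,"z":1,"rx":0,"ry":0,"rz":0,"claw":1},{"x":0,"y":0,"z":0,"rx":0,"ry":0,"rz":0,"claw":1},{"x":0,"y":0,"z":0,"rx":0,"ry":0,"rz":0,"claw":1}]'
python3 -m jog '[{"x":0,"y":0,"z":1,"rx":0,"ry":0,"rz":0,"claw":1},{"x":0,"y":0,"z":0,"rx":0,"ry":0,"rz":0,"claw":1},{"x":0,"y":0,"z":0,"rx":0,"ry":0,"rz":0,"claw":1}]'
```

```text
t: 9.12
eef_pos: [0.5399, 0.2572, 0.1106]
orientation: [180.0, 0.0, -11.3]
ft_force: [0.0, -0.2, -1.9]
width: 0.546
grasp_force: 20.0
t: 9.37
eef_pos: [0.54, 0.2572, 0.1097]
orientation: [180.0, -0.0, -11.3]
ft_force: [0.7, 0.1, -1.3]
width: 0.544
grasp_force: 20.0
```

```bash
python3 -m jog '[{"x":0,"y":0,"z":0.7,"rx":0,"ry":0,"rz":0,"claw":1},{"x":0,"y":0,"z":0.3,"rx":0,"ry":0,"rz":0,"claw":1},{"x":0,"y":0,"z":0,"rx":0,"ry":0,"rz":0,"claw":1},{"x":0,"y":0,"z":0,"rx":0,"ry":0,"rz":0,"claw":1}]'
python3 -m jog '[{"x":0,"y":0,"z":0.4,"rx":0,"ry":0,"rz":0,"claw":1},{"x":0,"y":0,"z":0,"rx":0,"ry":0,"rz":0,"claw":1},{"x":0,"y":0,"z":0,"rx":0,"ry":0,"rz":0,"claw":1}]'
```

```text
t: 9.7
eef_pos: [0.54, 0.2572, 0.1088]
orientation: [-180.0, -0.0, -11.3]
ft_force: [0.1, -0.6, -0.8]
width: 0.545
grasp_force: 20.0
t: 9.95
eef_pos: [0.54, 0.2572, 0.1087]
orientation: [-180.0, -0.0, -11.3]
ft_force: [-2.1, -0.5, 4.4]
width: 0.539
grasp_force: 20.0
```

Contact came at exactly the expected seating height. Releasing.

```bash
python3 -m jog '[{"x":0,"y":0,"z":0,"rx":0,"ry":0,"rz":0,"claw":-0.2},{"x":0,"y":0,"z":0,"rx":0,"ry":0,"rz":0,"claw":-0.5},{"x":0,"y":0,"z":0,"rx":0,"ry":0,"rz":0,"claw":-0.8},{"x":0,"y":0,"z":0,"rx":0,"ry":0,"rz":0,"claw":-0.8},{"x":0,"y":0,"z":0,"rx":0,"ry":0,"rz":0,"claw":-0.8},{"x":0,"y":0,"z":0,"rx":0,"ry":0,"rz":0,"claw":-0.8}]'
python3 -m jog '[{"x":0,"y":0,"z":-5,"rx":0,"ry":0,"rz":0,"claw":-0.8},{"x":0,"y":0,"z":-10,"rx":0,"ry":0,"rz":0,"claw":-0.8},{"x":0,"y":0,"z":-20,"rx":0,"ry":0,"rz":0,"claw":-0.8},{"x":0,"y":0,"z":-30,"rx":0,"ry":0,"rz":0,"claw":-0.8},{"x":0,"y":0,"z":-35,"rx":0,"ry":0,"rz":0,"claw":-0.8},{"x":0,"y":0,"z":-15,"rx":0,"ry":0,"rz":0,"claw":0},{"x":0,"y":0,"z":0,"rx":0,"ry":0,"rz":0,"claw":1},{"x":0,"y":0,"z":0,"rx":0,"ry":0,"rz":0,"claw":1}]'
python3 go.py 0.4936 0.0278 0.16 -11.2
python3 - <<'E'
from h import *
a=r.grab_frame("side");cv2.imwrite("pics/c3.png",crop(a,245,90,120,130,4))
E
```

```text
t: 10.45
eef_pos: [0.54, 0.2572, 0.1082]
orientation: [180.0, -0.0, -11.3]
ft_force: [0.9, -0.0, 0.6]
width: 0.9
grasp_force: 0.0
t: 11.12
eef_pos: [0.5406, 0.2574, 0.2251]
orientation: [-179.9, -0.2, -11.3]
ft_force: [-0.1, -0.4, -0.3]
width: 0.7
grasp_force: 0.0
t 11.1167 pos [0.5406 0.2574 0.2251] ori [-1.7992e+02 -1.7000e-01 -1.1290e+01] F [-0.1 -0.4 -0.3] w 0.7 g 0.0
turn first [-0.0014 -0.003  -0.0016] shift now mm [ -1.4 234.4  64.8] shift after turn [ -1.6 234.3  65.1]
```

View pics/c3.png

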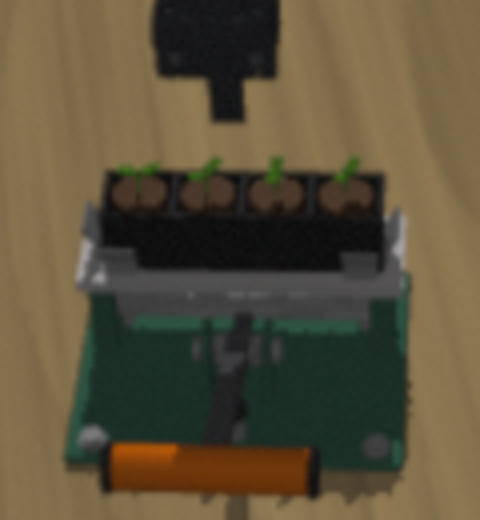

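Strip is seated flat between the cheeks, released, with plugs flush. Now over to the handle with closed fingers.

```bash
python3 -m jog '[{"x":-1.5,"y":15,"z":0,"rx":0,"ry":0,"rz":0,"claw":1},{"x":0,"y":30,"z":0,"rx":0,"ry":0,"rz":0,"claw":1},{"x":0,"y":35,"z":0,"rx":0,"ry":0,"rz":0,"claw":1},{"x":0,"y":35,"z":0,"rx":0,"ry":0,"rz":0,"claw":1},{"x":0,"y":35,"z":0,"rx":0,"ry":0,"rz":0,"claw":1},{"x":0,"y":35,"z":5,"rx":0,"ry":0,"rz":0,"claw":1},{"x":0,"y":30,"z":10,"rx":0,"ry":0,"rz":0,"claw":1},{"x":0,"y":15,"z":15,"rx":0,"ry":0,"rz":0,"claw":1},{"x":0,"y":6,"z":15,"rx":0,"ry":0,"rz":0,"claw":1},{"x":0,"y":0,"z":15,"rx":0,"ry":0,"rz":0,"claw":1},{"x":0,"y":0,"z":5,"rx":0,"ry":0,"rz":0,"claw":1},{"x":0,"y":0,"z":0,"rx":0,"ry":0,"rz":0,"claw":1}]'
python3 go.py 0.4933 0.0253 0.142 -11.2
python3 - <<'E'
from h import *
a=r.grab_frame("side");cv2.imwrite("pics/c4.png",crop(a,235,90,140,140,4))
E
```

```text
t: 12.17
eef_pos: [0.4902, 0.0263, 0.1556]
orientation: [180.0, 0.3, -11.3]
ft_force: [0.0, 0.1, -0.6]
width: 0.003
grasp_force: 0.0
t 12.1667 pos [0.4902 0.0263 0.1556] ori [180.     0.33 -11.32] F [ 0.   0.1 -0.6] w 0.003 g 0.0
turn first [ 0.      0.0058 -0.0021] shift now mm [ 3.3  0.4 13.6] shift after turn [ 3.3  0.4 13.6]
```

View pics/c4.png

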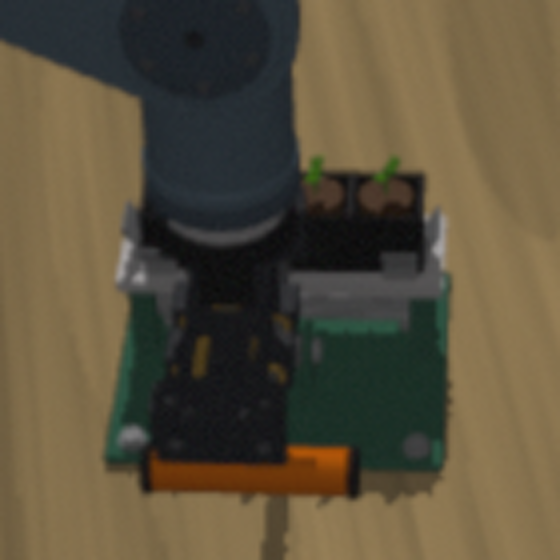

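The closed fingers are just above the orange handle (crop about (250,470)), hidden behind the gripper body, and the measured pose matches. Next: shift +3 in x, then push down, drifting outwards.

```bash
python3 -m jog '[{"x":3,"y":0,"z":6,"rx":0,"ry":0.005,"rz":0,"claw":1},{"x":0,"y":0,"z":6,"rx":0,"ry":0,"rz":0,"claw":1},{"x":0,"y":0,"z":4,"rx":0,"ry":0,"rz":0,"claw":1},{"x":0,"y":0,"z":4,"rx":0,"ry":0,"rz":0,"claw":1},{"x":0,"y":0,"z":4,"rx":0,"ry":0,"rz":0,"claw":1},{"x":0,"y":0,"z":0,"rx":0,"ry":0,"rz":0,"claw":1}]'
python3 -m jog '[{"x":0,"y":1,"z":5,"rx":0,"ry":0,"rz":0,"claw":1},{"x":0,"y":1,"z":5,"rx":0,"ry":0,"rz":0,"claw":1},{"x":0,"y":1,"z":5,"rx":0,"ry":0,"rz":0,"claw":1},{"x":0,"y":1,"z":5,"rx":0,"ry":0,"rz":0,"claw":1},{"x":0,"y":1,"z":5,"rx":0,"ry":0,"rz":0,"claw":1},{"x":0,"y":1,"z":5,"rx":0,"ry":0,"rz":0,"claw":1},{"x":0,"y":1,"z":5,"rx":0,"ry":0,"rz":0,"claw":1},{"x":0,"y":1,"z":5,"rx":0,"ry":0,"rz":0,"claw":1},{"x":0,"y":0,"z":0,"rx":0,"ry":0,"rz":0,"claw":1},{"x":0,"y":0,"z":0,"rx":0,"ry":0,"rz":0,"claw":1}]'
python3 go.py 0.4919 0.0166 0.069 -11.2
```

```text
t: 12.72
eef_pos: [0.4956, 0.0249, 0.1344]
orientation: [179.9, -0.3, -11.3]
ft_force: [-1.6, -1.8, 5.4]
width: 0.003
grasp_force: 2.6
t: 13.55
eef_pos: [0.4947, 0.0163, 0.0953]
orientation: [179.9, -0.4, -11.3]
ft_force: [-2.6, -6.0, 8.4]
width: 0.004
grasp_force: 4.5
t 13.55 pos [0.4947 0.0163 0.0953] ori [179.89  -0.38 -11.29] F [-2.6 -6.   8.4] w 0.004 g 4.5
turn first [ 0.0019 -0.0066 -0.0015] shift now mm [-2.9  0.2 26.3] shift after turn [-2.8  0.3 26.3]
```

Spring force as expected; continuing to the stop.

```bash
python3 -m jog '[{"x":0,"y":0.5,"z":5,"rx":0,"ry":0,"rz":0,"claw":1},{"x":0,"y":0.5,"z":5,"rx":0,"ry":0,"rz":0,"claw":1},{"x":0,"y":0,"z":5,"rx":0,"ry":0,"rz":0,"claw":1},{"x":0,"y":0,"z":4,"rx":0,"ry":0,"rz":0,"claw":1},{"x":0,"y":0,"z":3,"rx":0,"ry":0,"rz":0,"claw":1},{"x":0,"y":0,"z":2,"rx":0,"ry":0,"rz":0,"claw":1},{"x":0,"y":0,"z":0,"rx":0,"ry":0,"rz":0,"claw":1},{"x":0,"y":0,"z":0,"rx":0,"ry":0,"rz":0,"claw":1}]'
python3 -m jog '[{"x":0,"y":0,"z":1,"rx":0,"ry":0,"rz":0,"claw":1},{"x":0,"y":0,"z":0,"rx":0,"ry":0,"rz":0,"claw":1},{"x":0,"y":0,"z":0,"rx":0,"ry":0,"rz":0,"claw":1}]'
```

```text
t: 14.22
eef_pos: [0.4949, 0.0151, 0.0716]
orientation: [179.9, -0.4, -11.3]
ft_force: [-2.8, -8.5, 10.5]
width: 0.003
grasp_force: 5.1
t: 14.47
eef_pos: [0.4949, 0.0151, 0.0707]
orientation: [179.9, -0.4, -11.3]
ft_force: [-2.9, -7.2, 10.4]
width: 0.004
grasp_force: 5.2
```

The lateral force is friction drag as the handle rolls outwards. Easing 2 mm outward, then pressing onto the stop.

```bash
python3 -m jog '[{"x":0,"y":1,"z":0.5,"rx":0,"ry":0,"rz":0,"claw":1},{"x":0,"y":1,"z":0.5,"rx":0,"ry":0,"rz":0,"claw":1},{"x":0,"y":0,"z":0.5,"rx":0,"ry":0,"rz":0,"claw":1},{"x":0,"y":0,"z":0,"rx":0,"ry":0,"rz":0,"claw":1},{"x":0,"y":0,"z":0,"rx":0,"ry":0,"rz":0,"claw":1}]'
python3 -m jog '[{"x":0,"y":0,"z":0.5,"rx":0,"ry":0,"rz":0,"claw":1},{"x":0,"y":0,"z":0,"rx":0,"ry":0,"rz":0,"claw":1},{"x":0,"y":0,"z":0,"rx":0,"ry":0,"rz":0,"claw":1}]'
```

```text
t: 14.88
eef_pos: [0.4948, 0.0148, 0.0692]
orientation: [-180.0, -0.4, -11.3]
ft_force: [-0.2, 0.9, 10.3]
width: 0.004
grasp_force: 5.1
t: 15.13
eef_pos: [0.4948, 0.0148, 0.0691]
orientation: [-180.0, -0.4, -11.3]
ft_force: [-2.2, 2.2, 13.2]
width: 0.009
grasp_force: 6.7
```

Lateral force is gone and the z force is rising at 0.069, which is the expected stop. A little more preload, then a look.

```bash
python3 -m jog '[{"x":0,"y":0,"z":0.5,"rx":0,"ry":0,"rz":0,"claw":1},{"x":0,"y":0,"z":0,"rx":0,"ry":0,"rz":0,"claw":1},{"x":0,"y":0,"z":0.4,"rx":0,"ry":0,"rz":0,"claw":1},{"x":0,"y":0,"z":0,"rx":0,"ry":0,"rz":0,"claw":1},{"x":0,"y":0,"z":0,"rx":0,"ry":0,"rz":0,"claw":1}]'
python3 - <<'E'
from h import *
a=r.grab_frame("side");b=r.grab_frame("top");cv2.imwrite("pics/c5.png",np.hstack([crop(a,235,90,110,140,4),crop(b,140,160,90,140,4)]))
s=r.get_state();print(s["eef_pos"],s["ft_force"])
E
```

```text
t: 15.55
eef_pos: [0.4949, 0.0148, 0.0687]
orientation: [-180.0, -0.4, -11.3]
ft_force: [-5.3, 1.3, 19.6]
width: 0.004
grasp_force: 10.0
[0.49491577 0.01477267 0.06875894] [-5.6832694   2.26260267 21.095868  ]
```

View pics/c5.png

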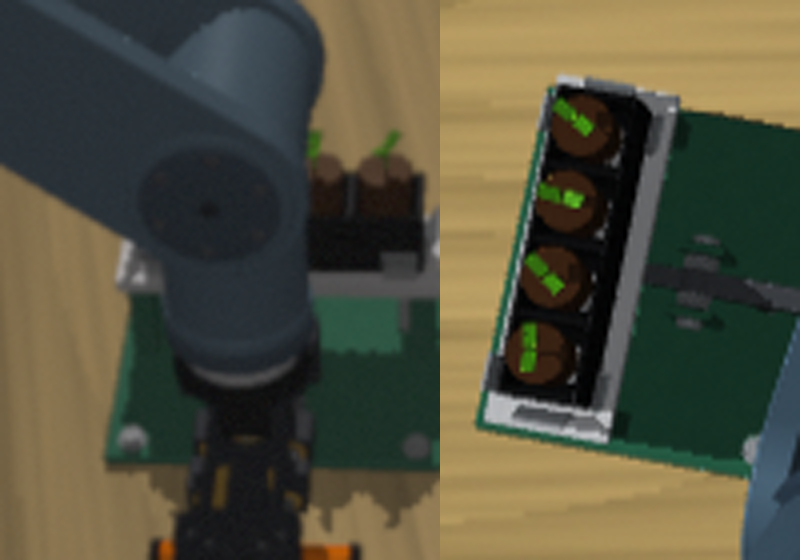

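All four plugs stand proud of the rim, with the strip still seated in the nest. The handle is at its stop with about 20 N on it, so I hand in.

```bash
python3 -c "
from workcell import r
print(r.close_job())"
```

```text
the job is handed in; nothing more can be done
None
```

The loaded strip sits flat in the ejector nest and is released; the handle is held on its stop at about 20 N with all four plugs raised, and I handed the job in at about 15.6 s (no verdict was returned).

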